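# Turn the pestle head-up in its draining cup

## Robot

A 6-joint arm with a two-finger parallel gripper is mounted at the origin on the work surface. World frame = base frame: x ahead of the robot, y to its left, z up, the work surface at z = 0. Lengths are in m, angles in rad, forces in N, time in s.
With the tool pointing down it reaches from about 0.275 to 0.75 m from the base axis. Payload 10.2 kg.
Tool frame: the origin (TCP) lies midway between the tips of the shut fingers; the grasp point (between the pads) lies behind it (robot.pinch_z is the z of the grasp point in the tool frame, in m); z points along the fingers, y is the line along which they close (so a half turn about z gives the same grasp; the last joint's range is limited). The gripper opens to 85 mm and grips with 20 to 120 N. Pads are 22 mm wide; open, the fingers measure 114 mm over their backs; the gripper's body (76 mm by 85 mm) begins 54 mm behind the grasp point. The pads swing forward as they close: fully open they stand 13 mm farther back than shut.
Start: joints at [-1.436, 0.313, 1.498, -0, 1.331, -0.223], TCP at [0.184, -0.492, 0.231] pointing down, gripper open.
Joint ranges: [-2.94, 2.94], [-0.97, 2.17], [0.19, 2.56], [-1.23, 4.37], [0.02, 3.11], [-2.88, 2.88]. Speed limits (rad/s): [2.39, 2.39, 3.01, 3.14, 3.14, 3.14].

## Interface

Orientations are given as [roll, pitch, yaw] about the fixed x, y, z axes, in that order (R = Rz(yaw) Ry(pitch) Rx(roll)).
In Python, from cell import robot gives the robot as it stands.
- The arm moves only by the tool send_rows, never from a script. Its argument "deltas" is a list that holds one entry, the list of rows, each a list of 7 numbers: the shift along the tool's x, y, z in units of 500 mm (1.0 is 500 mm), then the turn, a rotation vector about the tool's x, y, z in units of pi/4 rad (1.0 is pi/4 rad), then the gripper's target within -1 to 1 (shut at 1, half-way at 0, fully open at -1). A call has 1 to 8 rows; each row is the pose to reach, as a shift and turn from the pose commanded when the call began, along the tool's axes at that moment; what a row does not reach only later rows make up. A row lasts 1/12 s, in which the tool goes at most 41.7 mm and 7.16 degrees, less where a joint would pass 70% of its speed; a pose out of reach is approached as far as the arm can. A call with a number of a shift or a turn outside -1 to 1 is refused whole. A call with a gripper value outside its range is refused whole. The fingers move at their own pace and stop on an object; "squeeze" is the grip in N (left out, the last holds). Time passes only in rows, so rows that repeat a pose let the fingers close. It gives the time, the measured TCP pose, the force, the opening and the grip force at its end, in the units of the state.
- robot.get_obs(): the state, without advancing time (a new reading comes with each control period).
- robot.snapshot(name): name is "side" or "top"; returns a dict with "image" (480x640x3 uint8, red, green, blue), "camera_matrix" (3x3 intrinsics, pixels), "rvec" (rotation vector, rad) and "tvec" (3), from world to camera coordinates, as OpenCV has them. Camera axes: x right, y down, z forward; pixel columns grow to the right and rows downward; lengths in m; the calibration is good to about 2 mm. A picture is of the moment at which its call begins. There is no depth.
- robot.close_job(): hands the job in; it is judged then, once.
The state is a dict: "clock": time; "q": joint angles; "dq": joint speeds; "tau": joint torques, N m; "position": TCP position; "tool_rot": TCP orientation; "ft_force": force on the tool from outside, world axes, zero at the start; "wrist_torque": the same for the moment, N m; "finger_gap": opening from 0.0 (shut) to 1.0 (fully open); "gripper_force": force on a finger pad.
Only numpy, scipy, OpenCV 4.12 (cv2) and the standard library are available. Lean on these libraries where they do the work, as an engineer would, in place of code of your own. Each camera call takes 0.05 s, during which the arm holds its last target. There are 200 camera calls.

## Task

Two pestles stand in slanted steel draining cups, and one of them was put back the wrong way round, with its white grinding head down in the cup. Pull that pestle out, turn it end for end and put it back into its own cup handle-down, fully home, so that its head sticks out at the top to dry. Leave the other pestle alone in its cup.

Things in the scene. Friction and masses are not known exactly. Their poses are not given: they have to be found in the camera images.
- pestle_mid (a point): Middle of the pestle to turn: 240 mm long, 0.2-0.35 kg; white head (45 mm long, 34 mm across) on one end, a narrow neck, then a wooden handle, 23 mm across in its middle, 27 mm lower down, tapering to 18 mm at its tip. The point is on its axis, 120 mm from either end; z runs from head end to handle end. Starts head down in the cup, handle leaning out about 35 degrees above the horizontal.
- stand_mouth (a point): Mouth centre of this pestle's cup: a steel tube on a stand fixed to the table, closed below, inside 40 mm across, 85 mm deep, outside 46 mm; mouth 91 mm above the table. z runs out of the mouth along the cup's axis, 42 degrees above the horizontal, roughly to the robot's left. A pestle fully home, either way round, has its middle 35 mm outside this point and sags 5-13 degrees below the axis.
- spare_mid (a point): Middle of the other pestle, of the same make, which already stands handle-down, white head up, in its own stand and cup of the same make, to one side of the first. To be left alone. z runs from head end to handle end, so here it points down into its cup.

How it is judged:
By the outcome, as a careful person would: the job done as asked, in the order asked, and still so for the second after the job is handed in, with the robot touching nothing.
It also fails if it takes over 48 s, if anything falls off the work surface, if the arm or the gripper's body presses on something with over 40 N, if the wrist force passes 120 N, or if a joint passes its speed limit or range.

## Working session

There is one attempt and no reset: what is moved stays moved. The work goes in short steps, Python scripts to look and compute and a tool call to move; the robot and the scene stay as the last step left them, time stands still between calls to the robot, and variables do not carry over. Pictures are saved under pics/ and viewed, at most 10 in all, crops included, and the job is handed in when it is done.

Besides the shell and the picture viewer there is one more tool, called as a command line: name --argument value ..., lists and objects as JSON in quotes. send_rows: Moves the arm, as the interface text tells. Its arguments: {"type":"object","properties":{"deltas":{"type":"array"},"squeeze":{"type":"number"}},"required":["deltas"]}

```bash
ls; mkdir -p pics
python3 - <<'E'
from cell import robot
import cv2,json,numpy as np
print(robot.get_obs(), robot.pinch_z)
d={}
for n in("side","top"):
    s=robot.snapshot(n); cv2.imwrite(f"pics/{n}0.png",s["image"][:,:,::-1])
    d[n]={k:np.array(s[k]).tolist() for k in("camera_matrix","rvec","tvec")}
    R=cv2.Rodrigues(np.array(s["rvec"]))[0]; print(n,-R.T@np.ravel(s["tvec"]),R[2])
json.dump(d,open("cal.json","w"))
E
```

```text
pics
{'clock': 0.0, 'q': array([-1.43635878e+00,  3.13446589e-01,  1.49840972e+00,  2.42024132e-05,
        1.33101909e+00, -2.23403491e-01]), 'dq': array([-9.45514546e-04,  1.17345080e-03, -8.47723905e-05, -9.08214221e-04,
        1.14197117e-03, -2.29912897e-03]), 'tau': array([-1.18179792e-03, -4.12266827e+01, -2.59743798e+01, -2.58453092e-04,
        4.19728385e-03, -2.29740425e-05]), 'position': array([ 0.18384102, -0.49149252,  0.23074713]), 'tool_rot': array([-3.14034699e+00, -3.07110498e-04,  3.57835083e-01]), 'ft_force': array([-0.31772123,  0.6786438 ,  0.99849347]), 'wrist_torque': array([-0.01815577,  0.00395656, -0.03289887]), 'gripper_force': 0.0, 'finger_gap': 0.9973101793815934} -0.0187
side [ 0.32782701 -0.78486307  0.61002752] [ 0.22599849  0.79010877 -0.56978313]
top [ 0.42495064 -0.10626164  1.06781572] [ 0.08119497 -0.00608958 -0.99667963]
```

View pics/side0.png

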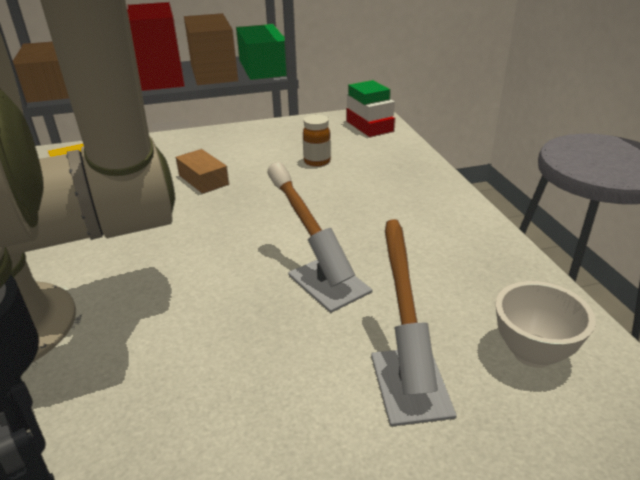

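View pics/top0.png

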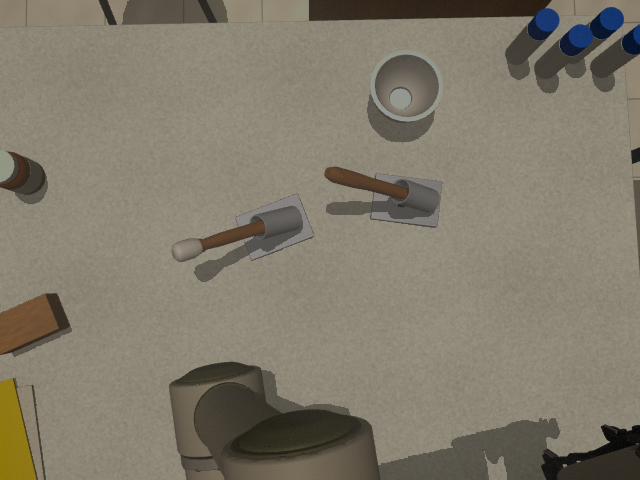

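The side view shows the target pestle with its handle tip near (392,222), its cup mouth near (413,325) and its cup bottom near (418,392). In the top view the tip is at (328,173) and the cup runs from about (400,190) to (440,198). The spare, white head up, is at (278,170) in the side view and (185,250) in the top view.

Run:
```python
import cv2,numpy as np
a=cv2.imread("pics/side0.png")[210:410,365:465]; b=cv2.imread("pics/top0.png")[155:245,315:455]
a=cv2.resize(a,None,fx=3,fy=3,interpolation=cv2.INTER_CUBIC); b=cv2.resize(b,None,fx=3.5,fy=3.5,interpolation=cv2.INTER_CUBIC)
m=np.zeros((600,800,3),np.uint8); m[:,:300]=a; m[:315,310:800]=b
cv2.imwrite("pics/m0.png",m)
```

```text
(no output)
```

View pics/m0.png

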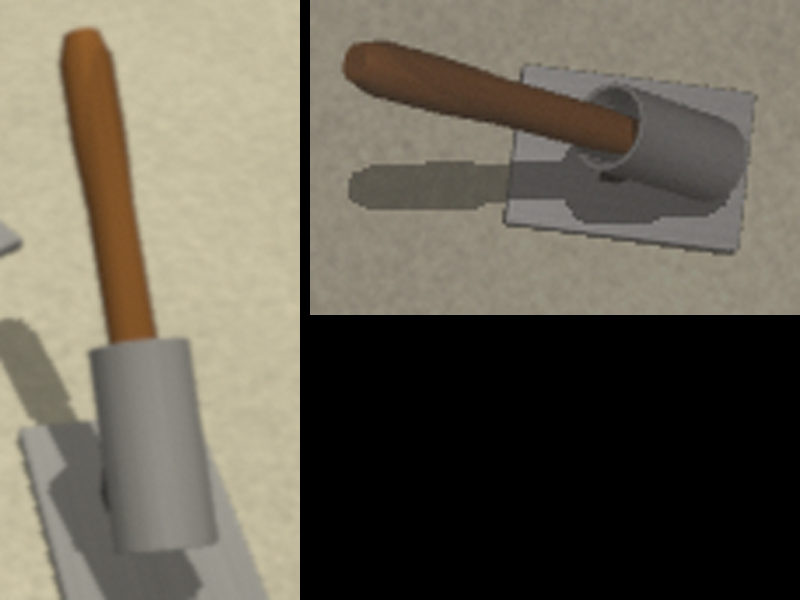

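The crop shows the tip end face near side (392.3,221). The side-view cup edges are at (395.3,327)/(428,324) for the mouth and (404.3,392.7)/(437,390) for the bottom. In the top view the tip is at (327,173) and the mouth centre is near (400.7,191.3).

```bash
cat > h.py <<'E'
import json,numpy as np,cv2
from scipy.optimize import least_squares
from scipy.spatial.transform import Rotation as Ro
C=json.load(open("cal.json"))
def proj(n,P):
    c=C[n]; return cv2.projectPoints(np.atleast_2d(P).astype(float),np.array(c["rvec"]),np.array(c["tvec"]),np.array(c["camera_matrix"]),None)[0][:,0]
def d(az,el): return np.array([np.cos(el)*np.cos(az),np.cos(el)*np.sin(az),np.sin(el)])
def lin(n,A,B,px):
    a,b=proj(n,[A,B]); t=(b-a)/np.linalg.norm(b-a); px=np.atleast_2d(px)
    return (px-a)@np.array([-t[1],t[0]])
E
cat > est.py <<'E'
from h import *
S=lambda *p:np.array(p)/3+[365,210]
T=lambda *p:(np.array(p)-[310,0])/3.5+[315,155]
e=np.radians(42)
def cup(v):
    M=np.r_[v[:2],.091]; D=d(v[2],e)
    return np.r_[proj("side",M)[0]-S(140,346.5),proj("top",M)[0]-T(609,127),
      lin("side",M,M-.088*D,[S(140,347),S(167,545)]),lin("top",M,M-.088*D,[T(630,129),T(726,162)])]
r=least_squares(cup,[.45,-.15,1.5]); print("cup",r.x,np.degrees(r.x[2]),np.round(r.fun,1))
M=np.r_[r.x[:2],.091];D=d(r.x[2],e)
def pes(v):
    P=v[:3];D2=d(v[3],v[4]);t=P+.12*D2
    return np.r_[proj("side",t)[0]-S(85,34),proj("top",t)[0]-T(353,65),
     lin("side",P,t,[S(131,335),S(103,190)]),lin("top",P,t,[T(600,122),T(480,97)]),((P-M)@D-.035)/.001*.3]
q=least_squares(pes,np.r_[M+.035*D,r.x[2],.6]);print("pestle",q.x,np.degrees(q.x[3:]),np.round(q.fun,1), "off",q.x[:3]-M)
np.save("est.npy",np.r_[r.x,q.x])
# spare
def sp(v):
    P=v[:3];D2=d(v[3],v[4])
    return np.r_[proj("side",P+.12*D2)[0]-[275,167],proj("top",P+.12*D2)[0]-[176,252],lin("side",P,P+.12*D2,[[318,235],[290,190]]),lin("top",P,P+.12*D2,[[262,229],[205,245]])]
s=least_squares(sp,[.4,.15,.12,1.7,.6]);print("spare",s.x,np.round(s.fun,1))
E
python3 est.py
```

```text
cup [ 0.58569069 -0.2745936   1.42143946] 81.44248168889999 [-0.3  0.4  0.  -1.1 -0.3 -0.1 -0.3  0.1]
pestle [ 0.59295961 -0.23445048  0.09927602  1.45312265  0.68536096] [83.25779497 39.26829071] [-2.   0.4  0.4 -1.2 -0.1 -1.   1.1 -0.8  0.3] off [0.00726891 0.04014312 0.00827602]
spare [0.51112475 0.00323619 0.11420589 1.86125037 0.43273512] [-0.4 -0.1  0.2 -0.2 -0.2  0.5  0.2 -0.7]
```

```bash
cat >> est.py <<'E'
def joint(v):
    M=np.r_[v[:2],.091];D=d(v[2],e);n=d(v[2],e+np.pi/2);o=v[3:6]-M
    return np.r_[cup(v[:3]),pes(v[3:])[:8],(o@D-.035)/.001,(o@n+.013)/.002,np.degrees(v[7]-np.radians(35))/2]
j=least_squares(joint,np.r_[r.x,q.x]);v=j.x;print("joint",v,np.degrees(v[[2,6,7]]),np.round(j.fun,1));np.save("est.npy",v)
E
python3 est.py|grep -A3 joint
python3 -c "
from cell import robot; print([a for a in dir(robot) if a[0]!='_'])"
```

```text
joint [ 0.58585066 -0.27405506  1.42169811  0.59031087 -0.23930741  0.10507405
  1.43108606  0.61857363] [81.45730169 81.99519163 35.44165847] [-0.3  0.1 -0.3 -1.2 -0.3 -0.1 -0.3  0.1 -1.9  0.9  0.5 -1.2 -0.1 -1.
  1.1 -0.8  0.4  0.   0.2]
['IKError', 'close_job', 'get_obs', 'pinch_z', 'snapshot']
```

send_rows --deltas '[[[0.0,0.0,-0.1,0,0,0,-1],[0.08,0.0,-0.16,0,0,0,-1],[0.16,0.0,-0.16,0,0,0,-1],[0.24,0.0,-0.16,0,0,0,-1],[0.3,0.0,-0.16,0,0,0,-1],[0.3,0,-0.16,0,0,0,-1]]]'

```text
clock: 0.6
position: [0.3291, -0.4365, 0.3112]
tool_rot: [-3.141, -0.002, 0.363]
ft_force: [0.4, 0.8, -0.2]
finger_gap: 1.008
gripper_force: 0.0
```

send_rows --deltas '[[[0.06,-0.01,0,0,0,-0.14,-1],[0.12,-0.01,0,0,0,-0.28,-1],[0.18,-0.02,0,0,0,-0.42,-1],[0.24,-0.03,0,0,0,-0.56,-1],[0.3,-0.03,0,0,0,-0.7,-1],[0.36,-0.04,0,0,0,-0.84,-1],[0.38,-0.04,0,0,0,-1.0,-1],[0.38,-0.04,0,0,0,-1.0,-1]]]'

```text
clock: 1.27
position: [0.4968, -0.3527, 0.3104]
tool_rot: [-3.141, -0.001, 1.15]
ft_force: [0.0, 0.8, 0.4]
finger_gap: 0.997
gripper_force: 0.0
```

```bash
cat > log.py <<'E'
from cell import robot; import json,numpy as np
o=robot.get_obs(); L=json.load(open("log.json")) if __import__("os").path.exists("log.json") else []
L.append([list(map(float,o[k])) for k in("q","position","tool_rot")]); json.dump(L,open("log.json","w")); print(np.round(o["q"],3),np.round(o["position"],4),np.round(o["tool_rot"],3),round(o["clock"],2))
E
echo '[[[-1.43635878,0.313446589,1.49840972,2.42e-05,1.33101909,-0.223403491],[0.18384102,-0.49149252,0.23074713],[-3.14034699,-0.000307,0.357835]]]' > log.json
python3 log.py
```

```text
[-0.81   0.473  1.066  0.     1.604 -0.389] [ 0.4968 -0.3527  0.3104] [-3.141e+00 -1.000e-03  1.150e+00] 1.27
```

send_rows --deltas '[[[0,0,0,0,-0.15,0,-1],[0,0,0,0,-0.3,0,-1],[0,0,0,0,-0.45,0,-1],[0,0,0,0,-0.5,0,-1],[0,0,0,0,-0.5,0,-1]]]'

```text
clock: 1.68
position: [0.495, -0.3531, 0.3106]
tool_rot: [-3.141, 0.394, 1.142]
ft_force: [-0.4, -0.2, 0.2]
finger_gap: 1.003
gripper_force: 0.0
```

```bash
python3 log.py
```

```text
[-0.654  0.447  1.153 -0.386  1.459 -0.197] [ 0.495  -0.3531  0.3106] [-3.141  0.394  1.142] 1.68
```

send_rows --deltas '[[[0,0,0,0,0.15,0,-1],[0,0,0,0,0.3,0,-1],[0,0,0,0,0.45,0,-1],[0,0,-0.02,0,0.6,0,-1],[0,0,-0.04,0,0.75,0,-1],[0,0,-0.06,0,0.9,0,-1],[0,0,-0.08,0,1.0,0,-1],[0,0,-0.08,0,1.0,0,-1]]]'

```text
clock: 2.35
position: [0.5001, -0.3429, 0.3487]
tool_rot: [3.141, -0.396, 1.137]
ft_force: [0.9, -0.3, 0.2]
finger_gap: 0.997
gripper_force: 0.0
```

```bash
python3 log.py
cat > kin.py <<'E'
from h import *
def Rf(q,s4=1): return Ro.from_euler("ZYZYZ",[q[0],q[1]+q[2],s4*q[3],q[4],q[5]+np.pi/2])
def fk(q,p):
    R=Rf(q,S4); b=q[1]+q[2]; d1,a1,L2,L3,lat,L6,a3=p
    w=np.array([a1+L2*np.sin(q[1])+L3*np.sin(b)+a3*np.cos(b),lat,d1+L2*np.cos(q[1])+L3*np.cos(b)-a3*np.sin(b)])
    return Ro.from_euler("Z",q[0]).apply(w)+L6*R.as_matrix()[:,2],R
L=json.load(open("log.json"))
S4=min((1,-1),key=lambda s:sum((Rf(q,s).inv()*Ro.from_euler("xyz",t)).magnitude() for q,x,t in L))
def res(p): return np.concatenate([(fk(q,p)[0]-x)*1000 for q,x,t in L]+[(np.array(p)[[1,6]])*10])
K=least_squares(res,[.2,0,.5,.5,.116,.25,0]).x
lo=np.array([-2.94,-.97,.19,-1.23,.02,-2.88]);hi=np.array([2.94,2.17,2.56,4.37,3.11,2.88])
def ik(x,R,q0):
    def f(q):
        a,b=fk(q,K); return np.r_[(a-x)*10,(b.inv()*R).as_rotvec()]
    r=least_squares(f,np.clip(q0,lo+.01,hi-.01),bounds=(lo,hi)); return r.x,np.abs(r.fun).max()
if __name__=="__main__":
    print(S4,np.round(K,4),np.round(res(K),2),[round((Rf(q,S4).inv()*Ro.from_euler("xyz",t)).magnitude(),4) for q,x,t in L])
E
python3 kin.py
```

```text
[-0.942  0.525  0.94   0.36   1.858 -0.436] [ 0.5001 -0.3429  0.3487] [ 3.141 -0.396  1.137] 2.35Traceback (most recent call last):
  File "kin.py", line 8, in <module>
    S4=min((1,-1),key=lambda s:sum((Rf(q,s).inv()*Ro.from_euler("xyz",t)).magnitude() for q,x,t in L))
  File "kin.py", line 8, in <lambda>
    S4=min((1,-1),key=lambda s:sum((Rf(q,s).inv()*Ro.from_euler("xyz",t)).magnitude() for q,x,t in L))
                               ~~~^^^^^^^^^^^^^^^^^^^^^^^^^^^^^^^^^^^^^^^^^^^^^^^^^^^^^^^^^^^^^^^^^^^
  File "kin.py", line 8, in <genexpr>
    S4=min((1,-1),key=lambda s:sum((Rf(q,s).inv()*Ro.from_euler("xyz",t)).magnitude() for q,x,t in L))
                                    ~~^^^^^
  File "kin.py", line 2, in Rf
    def Rf(q,s4=1): return Ro.from_euler("ZYZYZ",[q[0],q[1]+q[2],s4*q[3],q[4],q[5]+np.pi/2])
                           ~~~~~~~~~~~~~^^^^^^^^^^^^^^^^^^^^^^^^^^^^^^^^^^^^^^^^^^^^^^^^^^^^
  File "scipy/spatial/transform/_rotation.pyx", line 1413, in scipy.spatial.transform._rotation.Rotation.from_euler
ValueError: Expected axis specification to be a non-empty string of upto 3 characters, got ZYZYZ
```

```bash
sed -i 's/^def Rf.*/def Rf(q,s4=1): return Ro.from_euler("ZYZ",[q[0],q[1]+q[2],s4*q[3]])*Ro.from_euler("YZ",[q[4],q[5]+np.pi\/2])/' kin.py; python3 kin.py
cat > plan.py <<'E'
from kin import *
v=np.load("est.npy");P=v[3:6];az=v[6];D=d(v[2],np.radians(42))
def pose(P,el,sgn,psi=0,az=az,depth=.0187):
    x=d(az,el);z=d(az,el-np.pi/2); z=Ro.from_rotvec(x*psi).apply(z); x=sgn*x
    R=Ro.from_matrix(np.c_[x,np.cross(z,x),z]); return P+depth*z,R
if __name__=="__main__":
  for psi in (-.4,0,.4):
   for sgn in(1,-1):
    for off in (0,.14,.2):
      X,R=pose(P+off*D,np.radians(35.4 if sgn>0 else 40),sgn,psi)
      for s in ([-.7,.6,1,.4,1.8,0],[-.7,.6,1,.4,1.8,2.5],[-.7,.6,1,.4,1.8,-2.5]):
        q,e=ik(X,R,s)
        if e<1e-3: print(psi,sgn,off,np.round(X,3),np.round(q,2))
E
python3 plan.py
```

```text
1 [ 0.1897 -0.005   0.4468  0.3991  0.1163  0.2553  0.0344] [-0.    0.01 -0.02 -0.03  0.03  0.05  0.05 -0.03  0.04 -0.02  0.01 -0.06
 -0.05  0.34] [0.0, 0.0, 0.0, 0.0]
-0.4 1 0 [ 0.599 -0.23   0.091] [-0.83  0.68  1.49  0.8   1.16 -0.96]
-0.4 1 0 [ 0.599 -0.23   0.091] [-0.83  0.68  1.49  0.8   1.16 -0.96]
-0.4 1 0 [ 0.599 -0.23   0.091] [-0.83  0.68  1.49  0.8   1.16 -0.96]
-0.4 1 0.14 [ 0.614 -0.128  0.185] [-0.67  0.48  1.55  0.8   1.17 -0.76]
-0.4 1 0.14 [ 0.614 -0.128  0.185] [-0.67  0.48  1.55  0.8   1.17 -0.76]
-0.4 1 0.14 [ 0.614 -0.128  0.185] [-0.67  0.48  1.55  0.8   1.17 -0.76]
-0.4 1 0.2 [ 0.621 -0.083  0.225] [-0.6   0.41  1.54  0.78  1.17 -0.65]
-0.4 1 0.2 [ 0.621 -0.083  0.225] [-0.6   0.41  1.54  0.78  1.17 -0.65]
-0.4 1 0.2 [ 0.621 -0.083  0.225] [-0.6   0.41  1.54  0.78  1.17 -0.65]
-0.4 -1 0 [ 0.599 -0.229  0.092] [-0.84  0.71  1.48  0.84  1.23  2.17]
-0.4 -1 0 [ 0.599 -0.229  0.092] [-0.84  0.71  1.48  0.84  1.23  2.17]
-0.4 -1 0.14 [ 0.615 -0.126  0.186] [-0.7   0.5   1.55  0.85  1.22  2.37]
-0.4 -1 0.14 [ 0.615 -0.126  0.186] [-0.7   0.5   1.55  0.85  1.22  2.3
[... 1550 characters left out ...]
.6   -0.126  0.185] [-0.54  0.87  0.87  0.38  2.02 -0.48]
0.4 1 0.2 [ 0.607 -0.081  0.225] [-0.49  0.82  0.86  0.43  2.05 -0.39]
0.4 1 0.2 [ 0.607 -0.081  0.225] [-0.49  0.82  0.86  0.43  2.05 -0.39]
0.4 1 0.2 [ 0.607 -0.081  0.225] [-0.49  0.82  0.86  0.43  2.05 -0.39]
0.4 -1 0 [ 0.585 -0.227  0.092] [-0.69  1.06  0.78  0.34  2.02  2.48]
0.4 -1 0 [ 0.585 -0.227  0.092] [-0.69  1.06  0.78  0.34  2.02  2.48]
0.4 -1 0.14 [ 0.6   -0.124  0.186] [-0.56  0.89  0.87  0.44  2.05  2.64]
0.4 -1 0.14 [ 0.6   -0.124  0.186] [-0.56  0.89  0.87  0.44  2.05  2.64]
0.4 -1 0.2 [ 0.607 -0.08   0.226] [-0.5   0.83  0.87  0.49  2.07  2.73]
0.4 -1 0.2 [ 0.607 -0.08   0.226] [-0.5   0.83  0.87  0.49  2.07  2.73]
```

```bash
cat > go.py <<'E'
from plan import *
from cell import robot
def delta(X,R):
    o=robot.get_obs(); R0=Ro.from_euler("xyz",o["tool_rot"]); 
    print("shift",np.round(R0.inv().apply(X-o["position"])/.5,3),"turn",np.round((R0.inv()*R).as_rotvec()/(np.pi/4),3),"q",np.round(o["q"],2))
E
python3 - <<'E'
from go import *
X,R=pose(P,v[7],1); print(X,R.as_euler("xyz")); delta(X-.09*R.as_matrix()[:,2],R); delta(X,R)
E
```

```text
[ 0.59182092 -0.22856943  0.08983904] [ 3.14159265 -0.61857363  1.43108606]
shift [0.027 0.1   0.414] turn [ 0.183  0.281 -0.328] q [-0.94  0.52  0.94  0.36  1.86 -0.44]
shift [0.063 0.07  0.588] turn [ 0.183  0.281 -0.328] q [-0.94  0.52  0.94  0.36  1.86 -0.44]
```

send_rows --deltas '[[[0.01,0.04,0.06,0.06,0.09,-0.1,-1],[0.02,0.08,0.12,0.12,0.18,-0.2,-1],[0.027,0.1,0.18,0.183,0.281,-0.328,-1],[0.027,0.1,0.25,0.183,0.281,-0.328,-1],[0.027,0.1,0.32,0.183,0.281,-0.328,-1],[0.027,0.1,0.39,0.183,0.281,-0.328,-1],[0.027,0.1,0.414,0.183,0.281,-0.328,-1],[0.027,0.1,0.414,0.183,0.281,-0.328,-1]]]' --squeeze 80

```text
clock: 3.02
position: [0.5846, -0.2762, 0.1599]
tool_rot: [-3.134, -0.617, 1.434]
ft_force: [-0.1, -0.2, 1.5]
finger_gap: 0.999
gripper_force: 0.0
```

Run:
```python
from go import *
X,R=pose(P,v[7],1); delta(X,R)
s=robot.snapshot("side")["image"][150:400,300:560,::-1];t=robot.snapshot("top")["image"][130:260,280:480,::-1]
m=np.zeros((500,800,3),np.uint8);m[:500,:400]=cv2.resize(s,(520,500))[:,:400];m[:260,400:]=cv2.resize(t,(400,260));cv2.imwrite("pics/m1.png",m)
```

```text
shift [-0.003  0.003  0.17 ] turn [-0.011  0.002  0.003] q [-0.81  0.82  0.99  0.47  1.73 -0.69]
```

View pics/m1.png

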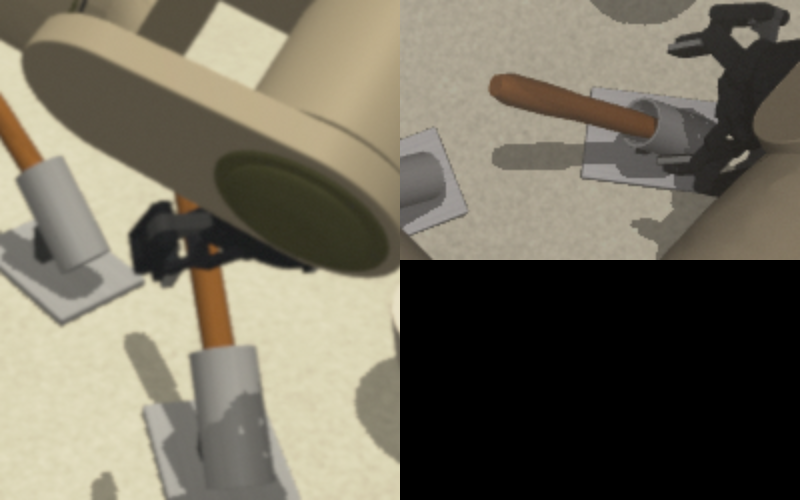

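The open fingers straddle the handle (in the crop, side view near (150,240) and top view at (685,45) and (670,160)), and the cup is clear. I'll descend and close.

send_rows --deltas '[[[0,0,0.05,0,0,0,-1],[0,0,0.1,0,0,0,-1],[-0.002,0.002,0.15,0,0,0,-1],[-0.003,0.003,0.17,-0.01,0,0,-1],[-0.003,0.003,0.17,-0.01,0,0,-1]]]'

```text
clock: 3.53
position: [0.5929, -0.23, 0.0923]
tool_rot: [3.135, -0.615, 1.437]
ft_force: [0.1, -0.4, -0.5]
finger_gap: 1.001
gripper_force: 0.0
```

send_rows --deltas '[[[0,0,0,0,0,0,0],[0,0,0,0,0,0,0.2],[0,0,0,0,0,0,0.4],[0,0,0,0,0,0,0.6],[0,0,0,0,0,0,1],[0,0,0,0,0,0,1],[0,0,0,0,0,0,1],[0,0,0,0,0,0,1]]]' --squeeze 80

```text
clock: 4.2
position: [0.5932, -0.2306, 0.0923]
tool_rot: [3.134, -0.614, 1.437]
ft_force: [0.2, -3.0, 1.8]
finger_gap: 0.245
gripper_force: 78.0
```

send_rows --deltas '[[[0.02,0,-0.003,0,0,0,1],[0.05,0,-0.006,0,0,0,1],[0.09,0,-0.011,0,0,0,1],[0.13,0,-0.016,0,0,0,1],[0.17,0,-0.02,0,0,0,1],[0.21,0,-0.025,0,0,0,1],[0.24,0,-0.028,0,0,0,1],[0.24,0,-0.028,0,0,0,1]]]'

```text
clock: 4.87
position: [0.6055, -0.1383, 0.1751]
tool_rot: [3.132, -0.615, 1.441]
ft_force: [0.2, 0.5, -2.4]
finger_gap: 0.24
gripper_force: 78.2
```

send_rows --deltas '[[[0.04,0,-0.005,0,0,0,1],[0.09,0,-0.02,0,0,0,1],[0.13,0,-0.04,0,0,0,1],[0.16,0,-0.05,0,0,0,1],[0.16,0,-0.05,0,0,0,1]]]'

```text
clock: 5.28
position: [0.6121, -0.0894, 0.2415]
tool_rot: [3.131, -0.614, 1.441]
ft_force: [0.5, -0.5, -3.4]
finger_gap: 0.244
gripper_force: 78.3
```

Run:
```python
from go import *
o=robot.get_obs();print(o["q"])
R0=Ro.from_euler("xyz",o["tool_rot"]).as_matrix();G=o["position"]-.0187*R0[:,2]
print("grasp",G,"ends",G+.12*R0[:,0],G-.12*R0[:,0])
s=robot.snapshot("side")["image"][:,200:,::-1];t=robot.snapshot("top")["image"][100:300,150:480,::-1]
m=np.zeros((600,800,3),np.uint8);m[:480,:440]=s;m[:218,440:]=cv2.resize(t,(360,218));cv2.imwrite("pics/m2.png",m)
```

```text
[-0.56272173  0.58593116  1.18386588  0.55705528  1.63667293 -0.46778953]
grasp [ 0.61054201 -0.10002494  0.2568181 ] ends [ 0.62324777 -0.0027764   0.32596494] [ 0.59783626 -0.19727347  0.18767126]
```

View pics/m2.png

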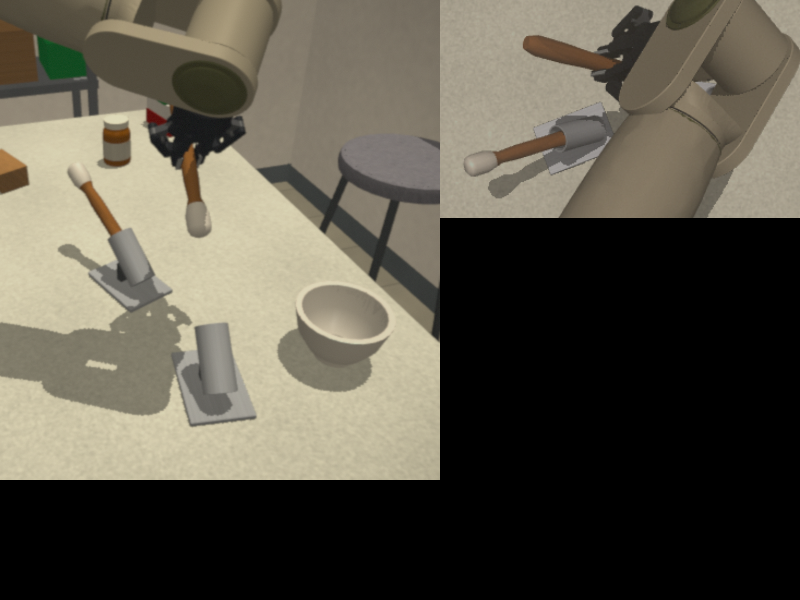

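Pestle is free of the cup, with its head at side (398,218) and the cup empty. Now the half turn about the tool axis.

send_rows --deltas '[[[0,0,0,0,0,0.14,1],[0,0,0,0,0,0.28,1],[0,0,0,0,0,0.42,1],[0,0,0,0,0,0.56,1],[0,0,0,0,0,0.7,1],[0,0,0,0,0,0.84,1],[0,0,0,0,0,0.98,1],[0,0,0,0,0,1.0,1]]]'

```text
clock: 6.05
position: [0.6111, -0.0914, 0.2373]
tool_rot: [-2.677, -0.421, 0.542]
ft_force: [0.9, 0.9, -3.2]
finger_gap: 0.241
gripper_force: 78.3
```

send_rows --deltas '[[[0,0,0,0,0,0.14,1],[0,0,0,0,0,0.28,1],[0,0,0,0,0,0.42,1],[0,0,0,0,0,0.56,1],[0,0,0,0,0,0.7,1],[0,0,0,0,0,0.84,1],[0,0,0,0,0,0.98,1],[0,0,0,0,0,1.0,1]]]'

```text
clock: 6.72
position: [0.6113, -0.0911, 0.2379]
tool_rot: [-2.526, -0.002, -0.14]
ft_force: [0.7, -0.4, -3.0]
finger_gap: 0.238
gripper_force: 78.3
```

send_rows --deltas '[[[0,0,0,0,0,0.14,1],[0,0,0,0,0,0.28,1],[0,0,0,0,0,0.42,1],[0,0,0,0,0,0.56,1],[0,0,0,0,0,0.7,1],[0,0,0,0,0,0.84,1],[0,0,0,0,0,0.98,1],[0,0,0,0,0,1.0,1]]]'

```text
clock: 7.38
position: [0.6114, -0.0909, 0.2383]
tool_rot: [-2.675, 0.418, -0.822]
ft_force: [0.7, 0.6, -3.0]
finger_gap: 0.236
gripper_force: 78.3
```

send_rows --deltas '[[[0,0,0,0,0,0.14,1],[0,0,0,0,0,0.28,1],[0,0,0,0,0,0.42,1],[0,0,0,0,0,0.56,1],[0,0,0,0,0,0.7,1],[0,0,0,0,0,0.84,1],[0,0,0,0,0,0.98,1],[0,0,0,0,0,1.0,1]]]'

```text
clock: 8.05
position: [0.6114, -0.0908, 0.2386]
tool_rot: [-3.136, 0.615, -1.704]
ft_force: [-0.4, -0.2, -3.7]
finger_gap: 0.242
gripper_force: 78.5
```

Run:
```python
from go import *
o=robot.get_obs();print(o["q"],o["position"])
s=robot.snapshot("side")["image"][100:400,280:560,::-1];t=robot.snapshot("top")["image"][100:300,250:480,::-1]
np.savez("m3.npz",s=s,t=t)
m=np.zeros((600,800,3),np.uint8);m[:480,:448]=cv2.resize(s,(448,480),interpolation=cv2.INTER_CUBIC);m[:304,450:]=cv2.resize(t,(350,304));cv2.imwrite("pics/m3.png",m)
```

```text
[-0.56521011  0.58946552  1.18631417  0.55606916  1.63578867  2.67152499] [ 0.61140397 -0.09081113  0.23856257]
```

View pics/m3.png

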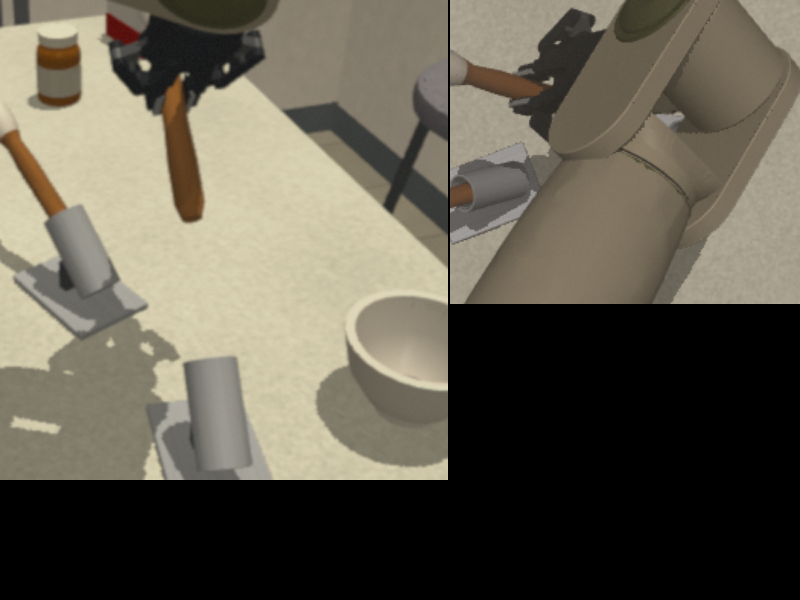

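The pestle is flipped: handle tip down at side ≈(398.8,232), handle axis at the fingers ≈(387.5,166), head end at top ≈(253,146). I'll compare with the prediction and plan the insertion.

```bash
cat > ins.py <<'E'
from go import *
o=robot.get_obs();R0=Ro.from_euler("xyz",o["tool_rot"]);m=R0.as_matrix();G=o["position"]-.0187*m[:,2]
for n in("side","top"): print(n,np.round(proj(n,[G+.12*m[:,0],G+.11*m[:,0],G+.04*m[:,0],G,G-.12*m[:,0]]),1).tolist())
E
python3 ins.py
python3 - <<'E'
from ins import *
M=np.r_[v[:2],.091];D=d(v[2],np.radians(42));print("M",M,"D",D)
# in-plane target: pestle along -D, tip at given distance from mouth
for out in (.155+.06,.12+.0,.035):
    X,R=pose(M+out*D,np.radians(42),-1,az=v[2]); print(out,np.round(X,4)); delta(X,R); print(np.round(ik(X,R,o["q"])[0],2))
E
```

```text
side [[402.3, 237.4], [401.0, 230.7], [392.4, 185.4], [387.6, 160.7], [374.3, 91.2]]
top [[362.9, 174.4], [358.1, 173.1], [323.4, 164.0], [302.1, 158.4], [230.3, 139.6]]
side [[402.3, 237.4], [401.0, 230.7], [392.4, 185.4], [387.6, 160.7], [374.3, 91.2]]
top [[362.9, 174.4], [358.1, 173.1], [323.4, 164.0], [302.1, 158.4], [230.3, 139.6]]
M [ 0.58585066 -0.27405506  0.091     ] D [0.1103915  0.73489996 0.66913061]
0.215 [ 0.6114 -0.1037  0.221 ]
shift [ 0.042 -0.003  0.014] turn [ 0.005 -0.15   0.022] q [-0.57  0.59  1.19  0.56  1.64  2.67]
[-0.62  0.64  1.2   0.64  1.67  2.62]
0.12 [ 0.601  -0.1735  0.1574]
shift [0.23  0.    0.037] turn [ 0.005 -0.15   0.022] q [-0.57  0.59  1.19  0.56  1.64  2.67]
[-0.71  0.74  1.18  0.6   1.65  2.49]
0.035 [ 0.5916 -0.236   0.1005]
shift [0.399 0.003 0.057] turn [ 0.005 -0.15   0.022] q [-0.57  0.59  1.19  0.56  1.64  2.67]
[-0.79  0.86  1.12  0.57  1.64  2.4 ]
```

```bash
cat > ax.py <<'E'
from ins import *
def lines(s,t,so,to,sw,tw):
    out=[]
    for im,off,(x0,x1,y0,y1),vert in((s,so,sw,1),(t,to,tw,0)):
        h=im.astype(int); B,G_,R_=h[...,0],h[...,1],h[...,2]
        mask=(R_>1.6*B)&(R_>45)&(R_-G_>15); mm=np.zeros_like(mask); mm[y0-off[1]:y1-off[1],x0-off[0]:x1-off[0]]=mask[y0-off[1]:y1-off[1],x0-off[0]:x1-off[0]]
        pts=[]
        for k in range(mm.shape[0] if vert else mm.shape[1]):
            i=np.flatnonzero(mm[k] if vert else mm[:,k])
            if len(i)>=5: pts.append(([i.mean(),k] if vert else [k,i.mean()])+[len(i)])
        p=np.array(pts);p[:,:2]+=off;out.append(p)
    return out
E
python3 - <<'E'
from ax import *
z=np.load("m3.npz");a,b=lines(z["s"],z["t"],(280,100),(250,100),(370,420,150,250),(250,320,120,185))
print("side",np.round(a[::6],1).tolist(),a[-1]);print("top",np.round(b[::4],1).tolist())
E
```

```text
side [[402.3, 237.4], [401.0, 230.7], [392.4, 185.4], [387.6, 160.7], [374.3, 91.2]]
top [[362.9, 174.4], [358.1, 173.1], [323.4, 164.0], [302.1, 158.4], [230.3, 139.6]]
side [[391.0, 150.0, 5.0], [389.0, 156.0, 11.0], [389.0, 162.0, 13.0], [388.0, 168.0, 15.0], [389.0, 174.0, 15.0], [390.0, 180.0, 15.0], [391.0, 186.0, 15.0], [392.5, 192.0, 16.0], [393.0, 198.0, 17.0], [394.0, 204.0, 17.0], [395.0, 210.0, 17.0], [396.0, 216.0, 17.0], [397.5, 222.0, 18.0], [398.0, 228.0, 17.0], [399.0, 234.0, 13.0]] [398.5 237.    8. ]
top [[261.0, 148.8, 8.0], [265.0, 149.0, 13.0], [269.0, 150.0, 13.0], [273.0, 151.0, 13.0], [277.0, 152.0, 13.0], [281.0, 153.5, 14.0], [285.0, 154.0, 15.0], [289.0, 155.5, 14.0], [293.0, 157.0, 15.0], [297.0, 157.0, 13.0], [301.0, 157.5, 10.0], [305.0, 158.5, 8.0]]
```

```bash
cat >> ax.py <<'E'
def fit(a,b,tip):
    def ends(u):
        Q=m@Ro.from_euler("zy",u[:2]).as_matrix()
        c=G+u[2]*m[:,0]+u[3]*m[:,2]
        return c,Q[:,0]
    def f(u):
        c,x=ends(u); r=np.r_[lin("side",c,c+.1*x,a)/np.sqrt(len(a)/4),lin("top",c,c+.1*x,b)/np.sqrt(len(b)/4),u[3]/.004,np.degrees(u[:2])/4]
        return np.r_[r,(proj("side",c+.12*x)[0]-tip)[1]] if tip is not None else np.r_[r,u[2]/.003]
    k=least_squares(f,np.zeros(4)); c,x=ends(k.x)
    print("yaw,pitch deg",np.degrees(k.x[:2]).round(2),"s,w mm",(k.x[2:]*1000).round(1),"cost",k.cost.round(2),"az,el of -x",np.degrees([np.arctan2(-x[1],-x[0]),np.arcsin(-x[2])]).round(1),"c",c.round(4)); return c,x
E
python3 - <<'E'
from ax import *
z=np.load("m3.npz");a,b=lines(z["s"],z["t"],(280,100),(250,100),(370,420,172,230),(264,294,120,185))
fit(a[:,:2],b[:,:2],np.array([399,234.]))
E
```

```text
side [[402.3, 237.4], [401.0, 230.7], [392.4, 185.4], [387.6, 160.7], [374.3, 91.2]]
top [[362.9, 174.4], [358.1, 173.1], [323.4, 164.0], [302.1, 158.4], [230.3, 139.6]]
yaw,pitch deg [ 1.   -0.36] s,w mm [-7.   3.3] cost 0.71 az,el of -x [81.5 35.6] c [ 0.6109 -0.0938  0.2553]
```

```bash
cat > ins2.py <<'E'
from ax import *
M=np.r_[v[:2],.091];D=d(v[2],np.radians(42))
def plan_ins(c,el,outs,elT=42,low=0):
    Rt=R0*Ro.from_euler("y",-np.radians(elT-el)); n=d(v[2],np.radians(132))
    for out in outs:
        C=M+out*D-low*n; X=C-Rt.apply(R0.inv().apply(c-o["position"])); print(out); delta(X,Rt)
E
python3 - <<'E'
from ins2 import *
plan_ins(np.array([.6109,-.0938,.2553]),35.6,(.17,.13,.08,.035))
E
```

```text
side [[402.3, 237.4], [401.0, 230.7], [392.4, 185.4], [387.6, 160.7], [374.3, 91.2]]
top [[362.9, 174.4], [358.1, 173.1], [323.4, 164.0], [302.1, 158.4], [230.3, 139.6]]
0.17
shift [ 0.146 -0.001  0.02 ] turn [ 0.    -0.142 -0.   ] q [-0.57  0.59  1.19  0.56  1.64  2.67]
0.13
shift [ 0.225 -0.     0.029] turn [ 0.    -0.142 -0.   ] q [-0.57  0.59  1.19  0.56  1.64  2.67]
0.08
shift [0.325 0.002 0.041] turn [ 0.    -0.142 -0.   ] q [-0.57  0.59  1.19  0.56  1.64  2.67]
0.035
shift [0.414 0.003 0.051] turn [ 0.    -0.142 -0.   ] q [-0.57  0.59  1.19  0.56  1.64  2.67]
```

send_rows --deltas '[[[0,0,0.0,0,-0.07,0,1],[0.03,0,0.005,0,-0.142,0,1],[0.07,0,0.01,0,-0.142,0,1],[0.11,0,0.015,0,-0.142,0,1],[0.146,-0.001,0.02,0,-0.142,0,1],[0.146,-0.001,0.02,0,-0.142,0,1]]]'

```text
clock: 8.65
position: [0.604, -0.1461, 0.1859]
tool_rot: [-3.137, 0.728, -1.705]
ft_force: [-0.0, -0.1, -3.0]
finger_gap: 0.239
gripper_force: 78.4
```

Run:
```python
from go import *
s=robot.snapshot("side")["image"][100:420,280:560,::-1];t=robot.snapshot("top")["image"][100:300,250:480,::-1]
np.savez("m4.npz",s=s,t=t)
cv2.imwrite("pics/m4.png",cv2.resize(s[60:310,80:200],None,fx=2.4,fy=2.4,interpolation=cv2.INTER_CUBIC))
import ax
a,b=ax.lines(s,t,(280,100),(250,100),(370,430,160,330),(250,340,120,200))
print("side",np.round(a[::6],1).tolist(),a[-1]);print("top",np.round(b[::4],1).tolist())
```

```text
side [[408.5, 293.7], [407.4, 286.6], [399.7, 237.6], [395.5, 210.5], [383.4, 132.9]]
top [[386.4, 184.2], [382.7, 183.0], [354.6, 174.4], [337.2, 169.1], [278.3, 151.1]]
side [[400.0, 211.0, 5.0], [396.5, 217.0, 14.0], [396.0, 223.0, 15.0], [396.5, 229.0, 14.0], [397.5, 235.0, 14.0], [398.5, 241.0, 16.0], [399.5, 247.0, 16.0], [400.0, 253.0, 17.0], [401.0, 259.0, 17.0], [401.5, 265.0, 18.0], [402.5, 271.0, 18.0], [403.5, 277.0, 18.0], [404.5, 283.0, 18.0], [405.0, 289.0, 15.0]] [405. 294.  11.]
top [[306.0, 159.0, 11.0], [310.0, 161.5, 12.0], [314.0, 163.0, 13.0], [318.0, 164.0, 13.0], [322.0, 165.5, 14.0], [326.0, 166.5, 14.0], [330.0, 167.5, 14.0], [334.0, 168.5, 12.0], [338.0, 168.5, 10.0]]
```

View pics/m4.png

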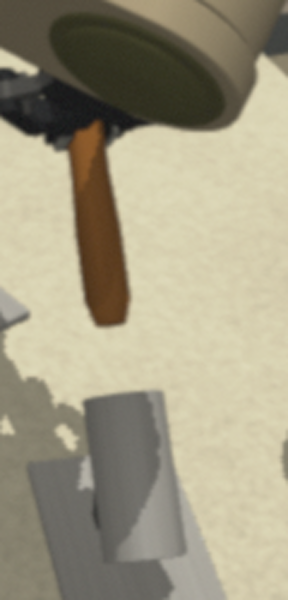

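The handle tip is at (405,291), 34 px short of the mouth at (411.4,324.7). The extended axis reaches x≈410 there, within 2 px of the cup axis. I'll refit and insert.

Run:
```python
from ins2 import *
z=np.load("m4.npz");a,b=lines(z["s"],z["t"],(280,100),(250,100),(370,430,224,284),(312,334,120,200))
c,x=fit(a[:,:2],b[:,:2],np.array([405,290.5]))
el=np.degrees(np.arcsin(-x[2]))
plan_ins(c,el,(.14,.1,.06,.035))
plan_ins(c,el,(.035,),elT=el)
```

```text
side [[408.5, 293.7], [407.4, 286.6], [399.7, 237.6], [395.5, 210.5], [383.4, 132.9]]
top [[386.4, 184.2], [382.7, 183.0], [354.6, 174.4], [337.2, 169.1], [278.3, 151.1]]
yaw,pitch deg [ 1.41 -0.18] s,w mm [-5.6  4.2] cost 1.09 az,el of -x [80.6 41.9] c [ 0.6041 -0.1495  0.2033]
0.14
shift [ 0.057 -0.    -0.001] turn [ 0.    -0.003 -0.   ] q [-0.67  0.7   1.18  0.62  1.66  2.53]
0.1
shift [ 0.137  0.001 -0.001] turn [ 0.    -0.003 -0.   ] q [-0.67  0.7   1.18  0.62  1.66  2.53]
0.06
shift [ 0.217  0.002 -0.   ] turn [ 0.    -0.003 -0.   ] q [-0.67  0.7   1.18  0.62  1.66  2.53]
0.035
shift [ 0.267  0.003 -0.   ] turn [ 0.    -0.003 -0.   ] q [-0.67  0.7   1.18  0.62  1.66  2.53]
0.035
shift [ 0.267  0.003 -0.   ] turn [0. 0. 0.] q [-0.67  0.7   1.18  0.62  1.66  2.53]
```

send_rows --deltas '[[[0.04,0,0,0,0,0,1],[0.08,0,0,0,0,0,1],[0.11,0.001,0,0,0,0,1],[0.13,0.001,0,0,0,0,1],[0.13,0.001,0,0,0,0,1]]]'

```text
clock: 9.17
position: [0.5976, -0.1928, 0.1447]
tool_rot: [-3.136, 0.727, -1.705]
ft_force: [-0.5, -0.3, -3.5]
finger_gap: 0.242
gripper_force: 78.5
```

Run:
```python
from ins2 import *
s=robot.snapshot("side")["image"][:,:,::-1]
a,b=lines(s,s,(0,0),(0,0),(370,430,200,340),(370,430,200,340)); print(np.round(a[::6],1).tolist(),a[-1])
```

```text
side [[415.2, 342.3], [414.0, 334.8], [406.2, 283.9], [401.9, 255.7], [389.6, 175.0]]
top [[410.1, 192.1], [406.6, 191.1], [381.0, 183.1], [365.3, 178.3], [312.0, 161.8]]
[[403.0, 259.0, 9.0], [402.0, 265.0, 15.0], [403.0, 271.0, 15.0], [404.0, 277.0, 15.0], [404.5, 283.0, 16.0], [406.0, 289.0, 17.0], [407.0, 295.0, 17.0], [407.5, 301.0, 18.0], [408.5, 307.0, 18.0], [409.0, 313.0, 17.0], [409.5, 319.0, 18.0]] [404. 323.   5.]
```

send_rows --deltas '[[[0.03,0,0,0,0,0,1],[0.06,0,0,0,0,0,1],[0.09,0.001,0,0,0,0,1],[0.11,0.001,0,0,0,0,1],[0.11,0.001,0,0,0,0,1]]]'

```text
clock: 9.63
position: [0.5911, -0.2343, 0.1068]
tool_rot: [-3.138, 0.728, -1.708]
ft_force: [-0.3, 0.4, -3.4]
finger_gap: 0.238
gripper_force: 78.5
```

send_rows --deltas '[[[0.01,0,0,0,0,0,1],[0.016,0,0,0,0,0,1],[0.016,0,0,0,0,0,1]]]'

```text
clock: 9.88
position: [0.5911, -0.2388, 0.1036]
tool_rot: [-3.135, 0.727, -1.704]
ft_force: [-0.2, -0.2, -3.3]
finger_gap: 0.241
gripper_force: 78.5
```

Run:
```python
from ins2 import *
s=robot.snapshot("side")["image"][:,:,::-1];t=robot.snapshot("top")["image"][:,:,::-1]
m_=np.zeros((600,800,3),np.uint8);m_[:600,:400]=cv2.resize(s[190:430,330:490],(400,600),interpolation=cv2.INTER_CUBIC);m_[:400,400:]=cv2.resize(t[100:260,290:450],(400,400));cv2.imwrite("pics/m5.png",m_)
print(G-M,(G-M)@D)
```

```text
side [[422.3, 389.5], [421.1, 381.8], [413.0, 328.9], [408.5, 299.6], [395.6, 216.0]]
top [[430.7, 198.5], [427.5, 197.6], [403.9, 190.3], [389.4, 185.9], [340.8, 170.9]]
[0.00352342 0.02293145 0.02660236] 0.03504173199747811
```

View pics/m5.png

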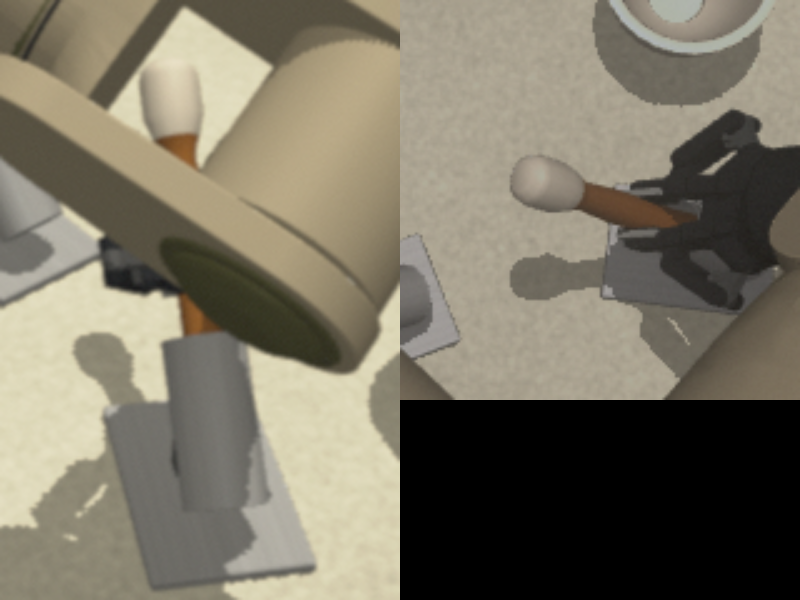

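Handle is in the cup, with the head up at side (399,230) and no contact yet. About 6 mm to go, creeping in.

send_rows --deltas '[[[0.003,0,0,0,0,0,1],[0.006,0,0,0,0,0,1],[0.008,0,0,0,0,0,1],[0.008,0,0,0,0,0,1]]]'

```text
clock: 10.32
position: [0.5914, -0.2397, 0.103]
tool_rot: [-3.133, 0.731, -1.701]
ft_force: [-0.0, 9.2, 6.2]
finger_gap: 0.244
gripper_force: 78.8
```

send_rows --deltas '[[[0.002,0,0,0,0,0,1],[0.004,0,0,0,0,0,1],[0.004,0,0,0,0,0,1]]]'

```text
clock: 10.57
position: [0.5915, -0.2397, 0.1029]
tool_rot: [-3.133, 0.734, -1.699]
ft_force: [-0.4, 17.1, 12.8]
finger_gap: 0.241
gripper_force: 79.2
```

send_rows --deltas '[[[-0.004,0,0,0,0,0,1],[-0.006,0,0.004,0,0.025,0,1],[-0.006,0,0.008,0,0.05,0,1],[-0.006,0,0.012,0,0.075,0,1],[-0.006,0,0.012,0,0.075,0,1]]]'

```text
clock: 10.98
position: [0.5917, -0.236, 0.0976]
tool_rot: [-3.135, 0.667, -1.703]
ft_force: [0.7, 5.2, 0.9]
finger_gap: 0.242
gripper_force: 78.4
```

send_rows --deltas '[[[0,0,0,0,0,0,0.3],[0,0,0,0,0,0,0.2],[0,0,0,0,0,0,0],[0,0,0,0,0,0,-0.3],[0,0,0,0,0,0,-0.6],[0,0,0,0,0,0,-1],[0,0,0,0,0,0,-1],[0,0,0,0,0,0,-1]]]'

```text
clock: 11.65
position: [0.5914, -0.237, 0.0973]
tool_rot: [-3.135, 0.668, -1.705]
ft_force: [0.3, -0.7, 0.1]
finger_gap: 0.998
gripper_force: 0.0
```

send_rows --deltas '[[[0,0,-0.03,0,0,0,-1],[0,0,-0.08,0,0,0,-1],[0,0,-0.14,0,0,0,-1],[0,0,-0.2,0,0,0,-1],[0,0,-0.26,0,0,0,-1],[0,0,-0.32,0,0,0,-1],[0,0,-0.36,0,0,0,-1],[0,0,-0.36,0,0,0,-1]]]'

```text
clock: 12.32
position: [0.5751, -0.3499, 0.2416]
tool_rot: [-3.13, 0.664, -1.704]
ft_force: [-0.3, -0.3, -0.1]
finger_gap: 0.997
gripper_force: 0.0
```

Run:
```python
from ins2 import *
s=robot.snapshot("side")["image"][:,:,::-1];t=robot.snapshot("top")["image"][:,:,::-1];np.savez("m6.npz",s=s,t=t)
m_=np.zeros((600,800,3),np.uint8);m_[:600,:400]=cv2.resize(s[190:430,330:490],(400,600),interpolation=cv2.INTER_CUBIC);m_[:400,400:]=cv2.resize(t[100:260,290:450],(400,400),interpolation=cv2.INTER_CUBIC);cv2.imwrite("pics/m6.png",m_)
# expected head end when home, sag 5..13
for sag in(5,9,13):
    n=d(v[2],np.radians(132));x=d(v[2],np.radians(42-sag));mid=M+.035*D-n*(.008+.04*np.tan(np.radians(sag)))
    print(sag,proj("side",[mid+.12*x,mid+.075*x]).round(1).tolist(),proj("top",[mid+.12*x,mid+.075*x]).round(1).tolist())
```

```text
side [[466.3, 381.0], [464.4, 370.8], [451.2, 302.8], [444.1, 266.0], [424.4, 163.8]]
top [[521.8, 193.6], [518.4, 192.5], [493.2, 183.9], [477.6, 178.6], [424.7, 160.7]]
5 [[393.1, 221.3], [397.8, 250.4]] [[330.0, 171.2], [350.6, 177.1]]
9 [[391.8, 224.1], [396.8, 252.1]] [[325.7, 171.8], [347.5, 177.5]]
13 [[390.5, 227.1], [395.8, 254.0]] [[321.8, 172.4], [344.5, 177.9]]
```

View pics/m6.png

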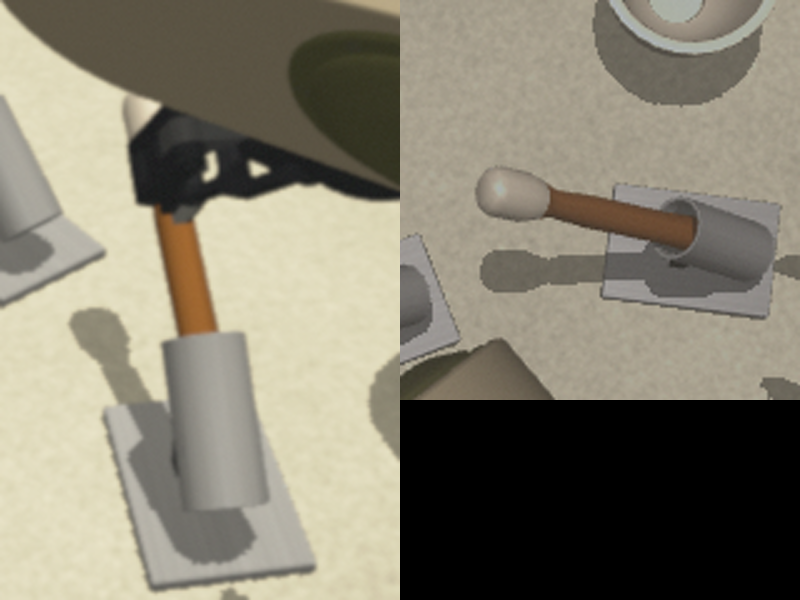

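The head is up at top ≈(321,176) and the neck joint at ≈(350,181), which matches the fully home prediction. I'll clear the arm from the side view to verify.

send_rows --deltas '[[[0,0.04,-0.03,0,0,0,-1],[0,0.1,-0.06,0,0,0,-1],[0,0.16,-0.1,0,0,0,-1],[0,0.22,-0.13,0,0,0,-1],[0,0.28,-0.16,0,0,0,-1],[0,0.34,-0.16,0,0,0,-1],[0,0.4,-0.16,0,0,0,-1],[0,0.4,-0.16,0,0,0,-1]]]'

```text
clock: 13.08
position: [0.367, -0.3675, 0.2997]
tool_rot: [-3.138, 0.67, -1.708]
ft_force: [0.5, -0.0, 0.1]
finger_gap: 1.001
gripper_force: 0.0
```

Run:
```python
from ins2 import *
s=robot.snapshot("side")["image"][:,:,::-1];t=robot.snapshot("top")["image"][:,:,::-1];np.savez("m7.npz",s=s,t=t)
m_=np.zeros((600,800,3),np.uint8);m_[:600,:360]=cv2.resize(s[200:350,360:450],(360,600),interpolation=cv2.INTER_CUBIC);m_[:320,360:]=cv2.resize(t[150:230,310:420],(440,320),interpolation=cv2.INTER_CUBIC);m_[330:600,370:790]=cv2.resize(s[80:350],(420,270));cv2.imwrite("pics/m7.png",m_)
```

```text
side [[258.3, 404.4], [257.3, 392.1], [250.5, 309.9], [246.9, 266.0], [237.0, 145.2]]
top [[555.7, 326.3], [552.3, 326.0], [526.8, 323.9], [510.9, 322.5], [456.4, 317.9]]
```

View pics/m7.png

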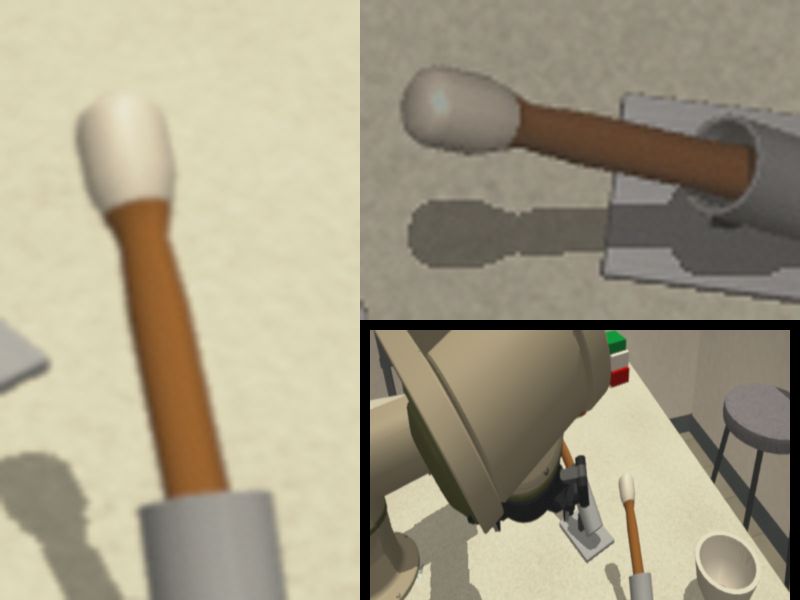

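Run:
```python
from ins2 import *
z=np.load("m7.npz");a,b=lines(z["s"],z["t"],(0,0),(0,0),(370,430,262,320),(370,430,262,320))
_,b=lines(z["s"],z["t"],(0,0),(0,0),(370,430,262,320),(352,392,160,210))
a,b=a[:,:2],b[:,:2]
th=np.linspace(0,6.28,60)
prof=[(0,9),(2,12),(5,14),(10,16),(18,17)]
def cloud(c,x,pr):
    u=np.cross(x,[0,0,1]);u/=np.linalg.norm(u);w=np.cross(u,x)
    return np.concatenate([c+(.12-s/1000)*x+r/1000*(np.outer(np.cos(th),u)+np.outer(np.sin(th),w)) for s,r in pr])
def f(k):
    c=k[:3];x=d(k[3],k[4]);H=cloud(c,x,prof);J=cloud(c,x,[(45,12)])
    S=proj("side",H);T=proj("top",H)
    return np.r_[lin("side",c,c+.1*x,a)/np.sqrt(len(a)/4),lin("top",c,c+.1*x,b)/np.sqrt(len(b)/4),S[:,1].min()-223.3,T[:,0].min()-320.5,
      (proj("side",J)[:,1].max()-252.)/2,(proj("top",c+.075*x)[0][0]-349.)/2]
r=least_squares(f,np.r_[M+.035*D,v[2],.6]);k=r.x;n=d(v[2],np.radians(132));e=k[:3]-M
print(k.round(4),np.degrees(k[3:]).round(1),"along mm",(e@D*1000).round(1),"perp",(e@n*1000).round(1),r.fun[-4:].round(2),r.cost)
```

```text
side [[262.4, 403.7], [261.3, 391.4], [254.2, 309.4], [250.4, 265.5], [239.9, 144.9]]
top [[555.9, 324.0], [552.5, 323.7], [527.0, 321.6], [511.1, 320.2], [456.5, 315.6]]Traceback (most recent call last):
  File "<stdin>", line 2, in <module>
  File "ax.py", line 11, in lines
    p=np.array(pts);p[:,:2]+=off;out.append(p)
                    ~^^^^^^
IndexError: too many indices for array: array is 1-dimensional, but 2 were indexed
```

Run:
```python
from ins2 import *
z=np.load("m7.npz")
a,b=lines(z["s"],z["t"],(0,0),(0,0),(370,430,262,320),(352,392,160,210))
a,b=a[:,:2],b[:,:2]
th=np.linspace(0,6.28,60)
prof=[(0,9),(2,12),(5,14),(10,16),(18,17)]
def cloud(c,x,pr):
    u=np.cross(x,[0,0,1]);u/=np.linalg.norm(u);w=np.cross(u,x)
    return np.concatenate([c+(.12-s/1000)*x+r/1000*(np.outer(np.cos(th),u)+np.outer(np.sin(th),w)) for s,r in pr])
def f(k):
    c=k[:3];x=d(k[3],k[4]);H=cloud(c,x,prof);J=cloud(c,x,[(45,12)])
    S=proj("side",H);T=proj("top",H)
    return np.r_[lin("side",c,c+.1*x,a)/np.sqrt(len(a)/4),lin("top",c,c+.1*x,b)/np.sqrt(len(b)/4),S[:,1].min()-223.3,T[:,0].min()-320.5,
      (proj("side",J)[:,1].max()-252.)/2,(proj("top",c+.075*x)[0][0]-349.)/2]
r=least_squares(f,np.r_[M+.035*D,v[2],.6]);k=r.x;n=d(v[2],np.radians(132));e=k[:3]-M
print(k.round(4),np.degrees(k[3:]).round(1),"along mm",(e@D*1000).round(1),"perp",(e@n*1000).round(1),r.fun[-4:].round(2),r.cost)
```

```text
side [[262.4, 403.7], [261.3, 391.4], [254.2, 309.4], [250.4, 265.5], [239.9, 144.9]]
top [[555.9, 324.0], [552.5, 323.7], [527.0, 321.6], [511.1, 320.2], [456.5, 315.6]]
[ 0.5735 -0.2486  0.1641  1.2882 -0.0742] [73.8 -4.3] along mm 66.2 perp 38.7 [-0.04  0.19  0.09 -0.38] 0.6274247878178235
```

```bash
python3 - <<'E' | tail -1
from ins2 import *
th=np.linspace(0,6.28,60);n=d(v[2],np.radians(132))
prof=[(0,9),(2,12),(5,14),(10,16),(18,17)]
def cloud(c,x,pr):
    u=np.cross(x,[0,0,1]);u/=np.linalg.norm(u);w=np.cross(u,x)
    return np.concatenate([c+(.12-s/1000)*x+r/1000*(np.outer(np.cos(th),u)+np.outer(np.sin(th),w)) for s,r in pr])
def f(k):
    x=d(v[2],np.radians(42-k[1]));c=M+k[0]/1000*D-n*(.008+.04*np.tan(np.radians(k[1])))
    H=cloud(c,x,prof);J=cloud(c,x,[(45,12)])
    return np.r_[proj("side",H)[:,1].min()-223.3,proj("top",H)[:,0].min()-320.5,(proj("side",J)[:,1].max()-252.)/2,(proj("top",c+.075*x)[0][0]-349.)/2]
r=least_squares(f,[35,8.]);print("along mm, sag",r.x.round(1),r.fun.round(2))
E
```

```text
along mm, sag [35.2 10.6] [-0.94  0.54  2.03 -1.42]
```

```bash
python3 -c "
from cell import robot; print(robot.close_job())"
```

```text
the job is handed in; nothing more can be done
None
```

The wrong-way pestle is back in its own cup handle-down with its head up, measured about 35 mm out of the mouth (fully home) with about 10° of sag; the other pestle was not touched, and I handed the job in about 13 s into the 48 s limit.

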